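Clip a slide holder on the stage

ROBOT

A 6-joint arm with a two-finger parallel gripper is mounted at the origin on the work surface. World frame = base frame: x ahead of the robot, y to its left, z up, the work surface at z = 0. Lengths are in m, angles in rad, forces in N, time in s.
With the tool pointing down it reaches from about 0.35 to 0.975 m from the base axis. Payload 4.9 kg.
Tool frame: the origin (TCP) lies between the finger pads; the fingertips stand 19 mm ahead of it and the grasp point (between the pads) is the TCP; z points along the fingers, y is the line along which they close (so a half turn about z gives the same grasp; the last joint's range is limited). The gripper opens to 85 mm and grips with 20 to 120 N. Pads are 22 mm wide; open, the fingers measure 114 mm over their backs; the gripper's body (76 mm by 85 mm) begins 54 mm behind the grasp point. The pads swing forward as they close: fully open they stand 13 mm farther back than shut.
Start: joints at [-1.401, 0.053, 1.613, -0, 1.476, -0.119], TCP at [0.178, -0.599, 0.221] pointing down, gripper open.
Joint ranges: [-3.01, 3.01], [-1.01, 2.22], [0.06, 2.58], [-1.02, 4.17], [0.09, 2.62], [-3.14, 3.14]. Speed limits (rad/s): [2.57, 2.57, 3.14, 3.14, 3.14, 3.14].

INTERFACE

Orientations are given as a rotation vector (axis times angle).
In Python, from station import ctrl gives the robot as it stands. The module is installed in compiled form; this text tells all that it offers.
- The arm moves only by the tool servo_tool, never from a script. Its argument "increments" is a list that holds one entry, the list of rows, each a list of 5 numbers: the finger opening in cm, from 0 to 8.54, then the shift along the tool's x, y, z in cm, then the turn about the tool's z in degrees. A call has 1 to 5 rows; each row is the pose to reach, as a shift and turn from the pose commanded when the call began, along the tool's axes at that moment; what a row does not reach only later rows make up. A row lasts 1/10 s, in which the tool goes at most 50 mm and 8.59 degrees, less where a joint would pass 70% of its speed; a pose out of reach is approached as far as the arm can. A call with a gripper value outside its range is refused whole. The fingers move at their own pace and stop on an object; "newtons" is the grip in N (left out, the last holds). Time passes only in rows, so rows that repeat a pose let the fingers close. It gives the time, the measured TCP pose, the force, the opening and the grip force at its end, in the units of the state.
- ctrl.get_obs(): the state, without advancing time (a new reading comes with each control period).
- ctrl.get_image(name): name is "scene" or "top"; returns a dict with "img" (384x512x3 uint8, red, green, blue), "fx", "fy", "cx", "cy" (pixels), "rvec" (rotation vector, rad) and "tvec" (3), from world to camera coordinates, as OpenCV has them. Camera axes: x right, y down, z forward; pixel columns grow to the right and rows downward; lengths in m; the calibration is good to about 2 mm. A picture is of the moment at which its call begins. There is no depth.
- ctrl.finish_job(): hands the job in; it is judged then, once.
The state is a dict: "t": time; "q": joint angles; "dq": joint speeds; "effort": joint torques, N m; "tool_pos": TCP position; "tool_rot": TCP orientation; "contact_force": force on the tool from outside, world axes, zero at the start; "wrist_torque": the same for the moment, N m; "opening": finger opening in m; "grip_force": force on a finger pad.
Only numpy, scipy, OpenCV 4.12 (cv2) and the standard library are available. Lean on these libraries where they do the work, as an engineer would, in place of code of your own. Each camera call takes 0.05 s, during which the arm holds its last target. There are 200 camera calls.

TASK

With one fingertip, press and hold down the long sloping wing of the stage's spring clip, so that its lip lifts, and meanwhile with the other finger push the flat white slide holder along its lane beneath the lip until it is fully home against the end stop. Then let go of the clip so that its lip clamps the holder, and move clear. Do not lift or tip the holder, and leave the jar, the slide box and the stone alone.

Things in the scene. Friction and masses are not known exactly. Their poses are not given: they have to be found in the camera images.
- stage: Fixed dark grey plate 200 x 154 mm, top (lane floor) at z = 12 mm. Origin on the table under the lane's middle line; +x: direction to push the holder, +y: across to the clip's wing. Plate spans x -112..88, y -51..103 mm. Lane y -32..32 between 6 mm high rails.
- stop (a point): Upright aluminium end stop of the lane: this point is the middle of the face that the holder's front must meet, at stage x = 70, y = 0, z = 21 mm; the stop's top is at z = 30 mm.
- clip (a joint): Steel spring clip, rocking about a hinge along stage x at stage y = 46, z = 24 mm. Rad: 0 = rest, lip down; 0.34 = wing fully down (hard end). Above 0.17 the holder passes under the lip. Pressing the wing 24 mm from the hinge takes about 1 N to start, 6 N at full press. Released onto the holder it stays near 0.15 rad, clamping with about 3 N.
- wing (a point): Middle of the clip's wing: flat steel plate 3 mm thick, stage x -105..0, stage y about 48 to 91 mm. Point in mid-thickness, 24 mm from the hinge. At rest it slopes up outwards 0.34 rad, outer edge 41 mm above the table; fully pressed it is level, top 25.5 mm above the table. A finger may press anywhere on it and slide along it.
- lip (a point): Underside of the clip's lip foot (25 mm long, stage x 45..70; 4 mm wide; at stage y = 18 mm), this point at its middle. At rest it is 16 mm above the table, 4 mm over the lane floor, and blocks the 8 mm thick holder; with the wing fully down it rises about 9 mm.
- holder: Loose white slide holder, 90 g: plate 80 (x) x 60 (y) x 8 mm lying in the lane, x along the lane. Origin: centre of its underside. Upright push tab at its rear (x -40..-34 mm, 56 mm wide, top 30 mm above the underside); push on the tab's rear face. It starts at stage x -30 to -5 mm; home is stage x = 30 mm, the tab then still behind the lip.
- jar: Bystander: upright specimen jar, 44 mm across, 60 mm high, beside the stage on its -y side. Origin: centre of its underside.
- slidebox: Bystander: clear plastic slide box 87 x 57 x 28 mm beyond the stage's +y edge. Origin: centre of its underside.
- stone: Bystander: rounded stone 46 mm across, 22 mm high, beyond the end stop. Origin: centre of its underside.
Things that resemble listed ones, but are neither listed nor needed, are in the scene too. What is shaped like the holder but red is not meant.

How it is judged:
By the outcome, as a careful person would: the job done as asked, in the order asked, and still so for the second after the job is handed in, with the robot touching nothing.
It also fails if it takes over 40 s, if anything falls off the work surface, if the arm or the gripper's body presses on something with over 40 N, if the wrist force passes 120 N, or if a joint passes its speed limit or range.

## Working session

There is one attempt and no reset: what is moved stays moved. The work goes in short steps, Python scripts to look and compute and a tool call to move; the robot and the scene stay as the last step left them, time stands still between calls to the robot, and variables do not carry over. Pictures are saved under pics/ and viewed, at most 10 in all, crops included, and the job is handed in when it is done.

Besides the shell and the picture viewer there is one more tool, called after "Call:" by a JSON object that holds its "op" and its "data", one argument or row to a line. servo_tool: Moves the arm, as the interface text tells. Its arguments: {"type":"object","properties":{"increments":{"type":"array"},"newtons":{"type":"number"}},"required":["increments"]}

```bash
mkdir -p pics; python3 - <<'E'
from station import ctrl
import cv2,pickle
d={}
for n in("scene","top"):
    r=ctrl.get_image(n);d[n]=r
    cv2.imwrite(f"pics/{n}0.png",cv2.resize(r["img"][:,:,::-1],None,fx=1.5,fy=1.5,interpolation=cv2.INTER_CUBIC))
    print(n,r["fx"],r["cx"],r["cy"],r["rvec"],r["tvec"])
pickle.dump(d,open("im0.pkl","wb"))
o=ctrl.get_obs();print(o)
E
```

```text
scene 379.8418333238907 252.27535703089495 196.63000857732337 [ 1.41904302  2.4102963  -0.65796045] [ 0.23158581 -0.39609366  1.10826515]
top 486.5838185974546 251.89631986158196 203.9061197970165 [ 2.1787578  -2.16000401  0.0717605 ] [0.05468188 0.5460703  0.8636383 ]
{'t': 0.1, 'q': array([-1.40099072e+00,  5.32550588e-02,  1.61418148e+00, -3.18166304e-05,
        1.47600521e+00, -1.19031233e-01]), 'dq': array([-1.76384984e-03, -1.70033022e-03, -2.72707102e-03, -7.74246733e-05,
        6.97134840e-04, -6.17959797e-06]), 'effort': array([-7.81183826e-04, -3.94904244e+01, -3.71365643e+01, -2.30302776e-04,
        3.85642677e-03, -7.48483558e-06]), 'tool_pos': array([ 0.17789495, -0.59852728,  0.21999336]), 'tool_rot': array([-3.10705881e+00, -4.51867167e-01,  1.23390735e-04]), 'contact_force': array([ 0.17416034, -0.46363209, -0.00502899]), 'wrist_torque': array([ 0.0212104 ,  0.02741744, -0.01059256]), 'grip_force': 0.0, 'opening': 0.08515631434487941}
```

View pics/top0.png

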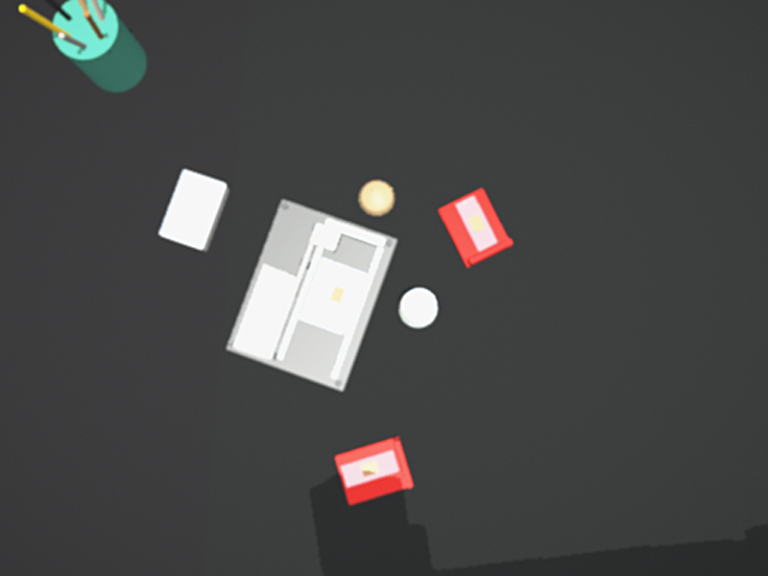

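View pics/scene0.png

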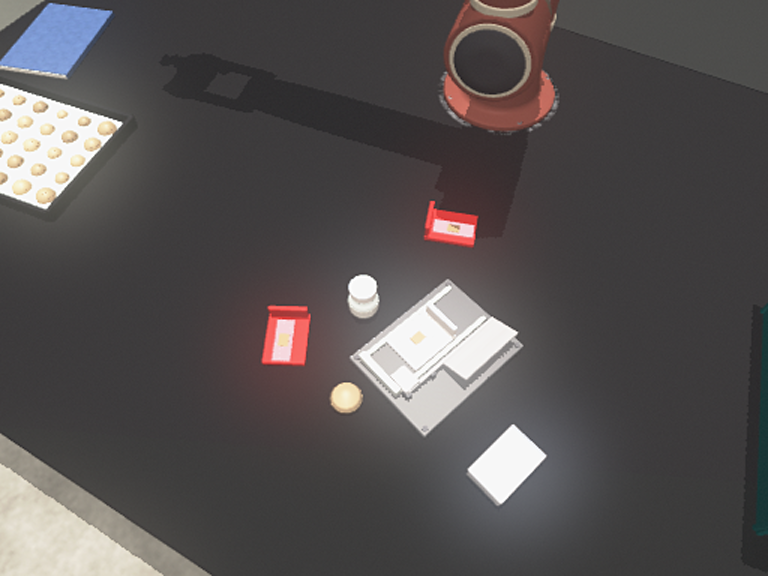

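The top view (1.5x) shows the grey stage with corners at about (284,200), (397,240), (343,390) and (227,348). The wing is on its left and the stop is at the top right, next to the stone at (377,198).

There are three holder-shaped things: white in the lane (337,295), red (475,227) and red (373,470). The white one in the lane is the one meant, because the red ones are excluded. I'll confirm it in an enlarged crop.

```bash
cat > h.py <<'E'
import numpy as np,cv2
def ray(r,uv,z):
    R=cv2.Rodrigues(np.array(r["rvec"],float))[0];t=np.array(r["tvec"]).ravel()
    uv=np.atleast_2d(np.array(uv,float));d=np.c_[(uv[:,0]-r["cx"])/r["fx"],(uv[:,1]-r["cy"])/r["fy"],np.ones(len(uv))]@R
    c=-R.T@t;return c+d*((z-c[2])/d[:,2])[:,None]
def proj(r,P):
    return cv2.projectPoints(np.array(P,float).reshape(-1,3),np.array(r["rvec"],float),np.array(r["tvec"],float),np.array([[r["fx"],0,r["cx"]],[0,r["fy"],r["cy"]],[0,0,1]]),None)[0][:,0]
E
python3 - <<'E'
import pickle;from h import *
d=pickle.load(open("im0.pkl","rb"));r=d["top"];g=cv2.cvtColor(r["img"],cv2.COLOR_RGB2GRAY)
m=(g>100).astype(np.uint8);cs=cv2.findContours(m,0,2)[0]
c=max(cs,key=cv2.contourArea)
P=ray(r,c[:,0]+0.0,.012)[:,:2]*1000
rc=cv2.minAreaRect(P.astype(np.float32));print(rc)
b=cv2.boxPoints(rc);print(b)
# stage frame: image up-right = +x ; find from corner px
C=ray(r,np.array([[284,200],[397,240],[343,390],[227,348]])/1.5,.012)[:,:2]*1000;print(C)
ex=(C[0]+C[1]-C[2]-C[3]);th=np.arctan2(ex[1],ex[0])
# refine th from rect
a=np.radians(rc[2]);th=min([a+k*np.pi/2 for k in range(-4,4)],key=lambda q:abs(np.angle(np.exp(1j*(q-th)))))
th=np.angle(np.exp(1j*th));X=np.array([np.cos(th),np.sin(th)]);Y=np.array([-X[1],X[0]])
O=np.array(rc[0])+12*X-26*Y
print("th",np.degrees(th),"O",O)
np.save("st.npy",[*O,th])
# rectified crops onto the z=42mm (top) plane & scene crop
def S(x,y,z):return [*((O+x*X+y*Y)/1000),z/1000]
for n,(x0,y0,w,h),k in(("top",(140,120,140,150),4),("scene",(225,175,135,125),4)):
    r=d[n];im=cv2.resize(r["img"][y0:y0+h,x0:x0+w,::-1],None,fx=k,fy=k,interpolation=cv2.INTER_CUBIC)
    for pts,col in(([(-112,-51,12),(88,-51,12),(88,103,12),(-112,103,12)],(0,0,255)),([(-105,48,26),(-105,91,41),(0,91,41),(0,48,26)],(255,0,0)),([(70,-32,30),(70,32,30)],(0,200,0))):
        q=((proj(r,[S(*p) for p in pts])-[x0,y0]+.5)*k).astype(int);cv2.polylines(im,[q],len(pts)>2,col,1)
    cv2.imwrite(f"pics/{n}1.png",im)
E
```

```text
((561.2830200195312, 141.69317626953125), (155.40089416503906, 201.3758087158203), 70.85612487792969)
[[440.68216 101.30945]
 [630.9215   35.26999]
 [681.8839  182.0769 ]
 [491.64453 248.11636]]
[[678.41089245 178.17370828]
 [628.73226996  36.62492384]
 [443.15070225 101.18868183]
 [493.07420733 244.71289041]]
th -19.143875122070323 O [564.09292006 113.19572969]
```

View pics/top1.png

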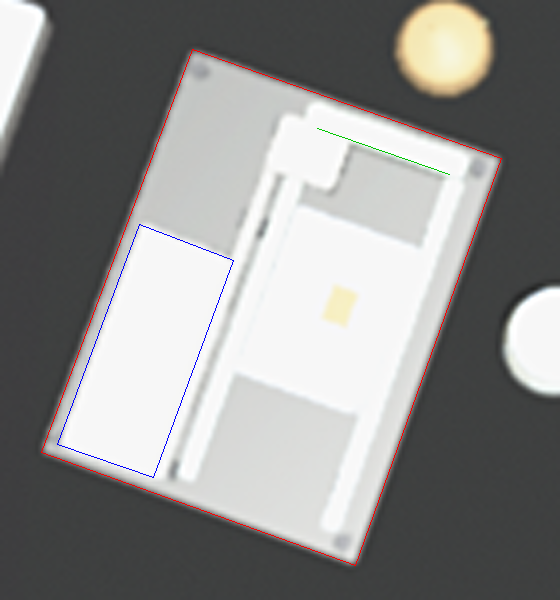

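View pics/scene1.png

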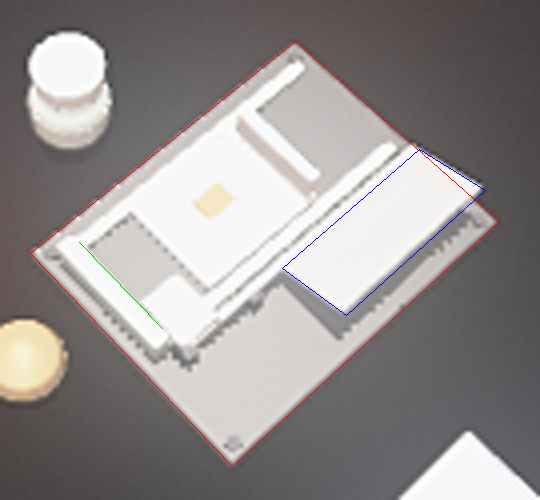

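The overlay fits the stage. In the crop, the white holder lies in the lane, with its front edge at (300,206)-(422,246), its rear edge at (236,375)-(358,415), and an upright tab at the rear. This confirms it is the one meant.

```bash
cat > rel.py <<'E'
from h import *
from station import ctrl
from scipy.spatial.transform import Rotation as Ro
ox,oy,th=np.load("st.npy");X=np.array([np.cos(th),np.sin(th)]);Y=np.array([-X[1],X[0]]);O=np.array([ox,oy])
def st(p): q=np.array(p)[:2]*1000-O;return q@X,q@Y
def rel(x,y,z,o=None):
    """stage target mm for TCP -> tool shift cm, turn deg"""
    o=o or ctrl.get_obs();R=Ro.from_rotvec(o["tool_rot"]).as_matrix()
    W=np.array([*(O+x*X+y*Y),z])/1000
    s=R.T@(W-o["tool_pos"])*100
    a=min([np.arctan2(c*(R[:,0]@[-X[1],X[0],0]),c*(R[:,0]@[*X,0])) for c in(1,-1)],key=abs)
    return s.round(2),round(-np.degrees(a),2),("toolx=%+.2f stagex"%(R[:,0]@[*X,0])),"tooly=%+.2f stagey"%(R[:,1]@[*Y,0])
E
python3 - <<'E'
import pickle;from rel import *
r=pickle.load(open("im0.pkl","rb"))["top"];f=lambda u,z:st(ray(r,np.array([[u[0]/4+140-.5,u[1]/4+120-.5]]),z)[0])
print("front",f((361,226),.020),"rear top",f((297,395),.042),"rear floor",f((297,395),.012),"label",f((340,306),.02))
R=cv2.Rodrigues(r["rvec"])[0];print("cam",-R.T@r["tvec"],st(-R.T@r["tvec"]))
print("now",st(ctrl.get_obs()["tool_pos"]))
print(rel(-85,32,120))
E
```

```text
front (np.float64(35.29280004747153), np.float64(-0.9366404922784426)) rear top (np.float64(-48.20299459204293), np.float64(-2.2722027677814456)) rear floor (np.float64(-47.61812669466515), np.float64(1.015697466859585)) label (np.float64(-2.738306580683008), np.float64(-4.449223943691017))
cam [0.47076146 0.04277748 0.90752836] (np.float64(-65.07698639121244), np.float64(-97.13123306258423))
now (np.float64(-131.4370248864054), np.float64(-799.013660563827))
(array([ 52.25, -64.76,  10.13]), np.float64(-35.69), 'toolx=+0.81 stagex', 'tooly=-0.81 stagey')
```

```bash
sed -i 's/round(-np.degrees(a),2)/round(np.degrees(a),2)/' rel.py
```

Call:
{"op": "servo_tool", "data": {
  "increments": [
    [[5.6, 3, -3.8, 0, 7], [5.6, 6, -7.6, 0, 14], [5.6, 9, -11.4, 0, 21], [5.6, 12, -15.2, 0, 28], [5.6, 15, -19, 0, 35.7]]
  ]
}}

```text
t: 0.6
tool_pos: [0.2679, -0.3722, 0.2205]
tool_rot: [-3.095, 0.532, 0.0]
contact_force: [1.2, 0.6, -0.3]
opening: 0.0564
grip_force: 0.0
```

```bash
python3 - <<'E'
from rel import *
o=ctrl.get_obs();print(o["t"],o["tool_pos"],st(o["tool_pos"]),rel(-80,33,150),o["contact_force"],o["opening"])
E
```

```text
0.6 [ 0.26786485 -0.37221825  0.22045392] (np.float64(-120.65874112837483), np.float64(-555.715103366704)) (array([  3.7 , -58.89,   7.09]), np.float64(-0.36), 'toolx=+1.00 stagex', 'tooly=-1.00 stagey') [ 1.24936242  0.62104336 -0.29645577] 0.05640095010705252
```

Call:
{"op": "servo_tool", "data": {
  "increments": [
    [[5.6, 0.3, -4.9, 0, -0.3], [5.6, 0.6, -9.8, 0, -0.3], [5.6, 0.9, -14.7, 0, -0.3], [5.6, 1.2, -19.6, 0, -0.3], [5.6, 1.5, -24.5, 0, -0.3]]
  ]
}}

```text
t: 1.1
tool_pos: [0.3623, -0.1458, 0.2208]
tool_rot: [3.099, -0.516, 0.001]
contact_force: [0.9, -0.5, 0.7]
opening: 0.056
grip_force: 0.0
```

Call:
{"op": "servo_tool", "data": {
  "increments": [
    [[5.6, 0.3, -4.9, 0, 0], [5.6, 0.6, -9.8, 0, 0], [5.6, 0.9, -14.7, 0, 0], [5.6, 1.2, -19.6, 0, 0], [5.6, 1.5, -24.5, 0, 0]]
  ]
}}

```text
t: 1.6
tool_pos: [0.4557, 0.0815, 0.2208]
tool_rot: [3.099, -0.514, 0.0]
contact_force: [0.2, -0.8, 0.9]
opening: 0.0563
grip_force: 0.0
```

```bash
python3 - <<'E'
from rel import *
o=ctrl.get_obs();print(o["t"],o["tool_pos"],st(o["tool_pos"]),rel(-80,33,90),o["contact_force"],o["opening"])
E
```

```text
1.6 [0.4556823  0.08151136 0.22083072] (np.float64(-92.02468252962069), np.float64(-65.48449120777552)) (array([ 1.26, -9.84, 13.08]), np.float64(0.33), 'toolx=+1.00 stagex', 'tooly=-1.00 stagey') [ 0.20019461 -0.75361395  0.87620217] 0.05629989612032901
```

Call:
{"op": "servo_tool", "data": {
  "increments": [
    [[5.6, 0.6, -4.9, 0, 0.3], [5.6, 1.2, -9.8, 0.4, 0.3], [5.6, 1.2, -9.8, 5, 0.3], [5.6, 1.2, -9.8, 9.5, 0.3], [5.6, 1.2, -9.8, 13, 0.3]]
  ]
}}

```text
t: 2.1
tool_pos: [0.497, 0.1685, 0.0878]
tool_rot: [3.097, -0.52, -0.005]
contact_force: [-1.2, 0.8, -0.4]
opening: 0.0561
grip_force: 0.0
```

Call:
{"op": "servo_tool", "data": {
  "increments": [
    [[5.6, 0, 0, 0, 0]]
  ]
}}

```text
t: 2.2
tool_pos: [0.4934, 0.1673, 0.0844]
tool_rot: [3.093, -0.521, -0.019]
contact_force: [-0.9, 0.1, -1.2]
opening: 0.0559
grip_force: 0.0
```

```bash
python3 - <<'E'
from rel import *
o=ctrl.get_obs();print(o["t"],o["tool_pos"],st(o["tool_pos"]),rel(-80,33,60),o["contact_force"],o["opening"])
a=ctrl.get_image("top")["img"][100:280,120:300,::-1];b=ctrl.get_image("scene")["img"][130:330,215:395,::-1]
cv2.imwrite("pics/c2.png",np.hstack([cv2.resize(a,(400,400)),cv2.resize(b,(400,444))[:400]]))
E
```

```text
2.2 [0.4934221  0.16734672 0.08439364] (np.float64(-84.5209343972195), np.float64(27.980446884580616)) (array([ 0.48, -0.52,  2.43]), np.float64(0.01), 'toolx=+1.00 stagex', 'tooly=-1.00 stagey') [-0.9464274   0.10923968 -1.24588012] 0.05593735768674912
```

View pics/c2.png

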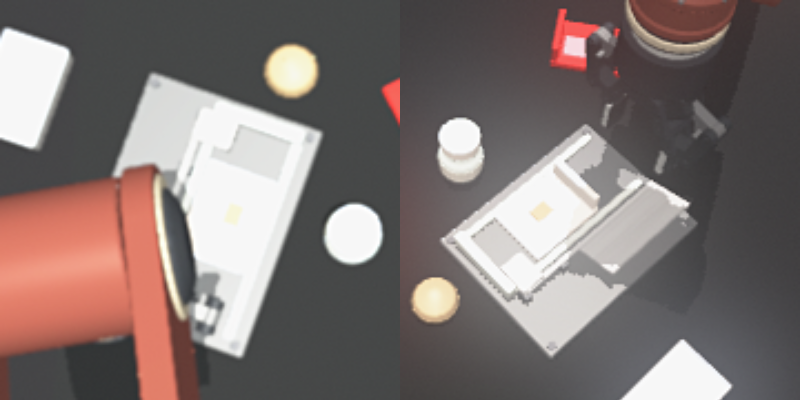

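Call:
{"op": "servo_tool", "data": {
  "increments": [
    [[5.6, 0, 0, 0, 0], [5.6, 0, 0, 0, 0], [5.6, 0, 0, 0, 0]]
  ]
}}

```text
t: 2.6
tool_pos: [0.5, 0.1683, 0.0933]
tool_rot: [-3.096, 0.523, -0.006]
contact_force: [-0.2, 0.4, -0.6]
opening: 0.056
grip_force: 0.0
```

```bash
python3 - <<'E'
from rel import *
o=ctrl.get_obs();print(o["t"],o["tool_pos"],st(o["tool_pos"]),rel(-80,33,60),o["contact_force"],o["opening"])
R=Ro.from_rotvec(o["tool_rot"]).as_matrix();r=ctrl.get_image("scene")
P=[o["tool_pos"]+R@[dx,dy,.019] for dy in(-.035,.035) for dx in (-.011,.011)]
q=proj(r,P);x0,y0,k=260,130,5
im=cv2.resize(r["img"][y0:y0+110,x0:x0+130,::-1],None,fx=k,fy=k,interpolation=cv2.INTER_CUBIC)
im=np.clip(im.astype(float)*1.6,0,255).astype(np.uint8)
for u in q: cv2.circle(im,tuple(int(v) for v in (u-[x0,y0]+.5)*k),3,(0,255,0),-1)
cv2.imwrite("pics/c3.png",im)
E
```

```text
2.6 [0.50003703 0.16831452 0.09332936] (np.float64(-78.58920778807828), np.float64(31.064035742524695)) (array([-0.15, -0.19,  3.33]), np.float64(-0.02), 'toolx=+1.00 stagex', 'tooly=-1.00 stagey') [-0.24603852  0.39622774 -0.58874959] 0.055953333183046995
```

View pics/c3.png

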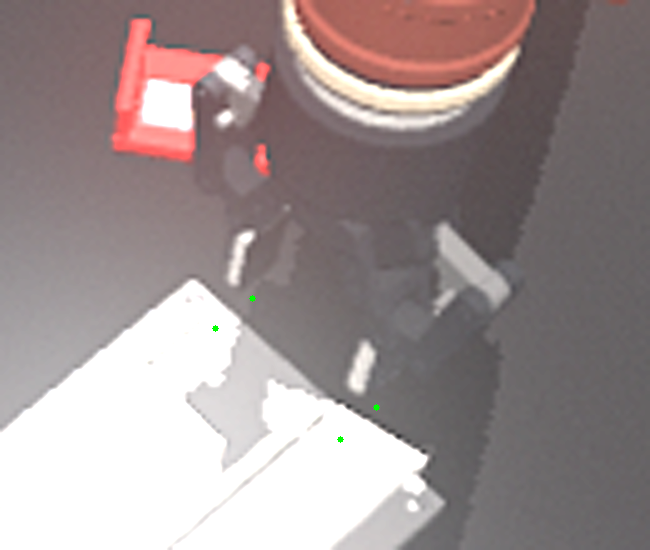

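The finger patches end at (232,285) and (352,390), a little above the drawn tip points. The tips are therefore about 7–10 mm farther back than at full closure, one above the lane behind the tab and one above the wing. I'll descend gently.

Call:
{"op": "servo_tool", "data": {
  "increments": [
    [[5.6, 0, -0.1, 0.8, 0], [5.6, 0, -0.2, 1.6, 0], [5.6, 0, -0.2, 2.3, 0], [5.6, 0, -0.2, 2.8, 0], [5.6, 0, -0.2, 3, 0]]
  ]
}}

```text
t: 3.15
tool_pos: [0.4985, 0.1699, 0.0598]
tool_rot: [3.097, -0.523, -0.003]
contact_force: [-0.1, -0.3, 0.2]
opening: 0.0557
grip_force: 0.0
```

Call:
{"op": "servo_tool", "data": {
  "increments": [
    [[5.6, 0, 0, 0.1, 0], [5.6, 0, 0, 0.2, 0], [5.6, 0, 0, 0.3, 0], [5.6, 0, 0, 0.4, 0], [5.6, 0, 0, 0.5, 0]]
  ]
}}

```text
t: 3.65
tool_pos: [0.4994, 0.17, 0.0563]
tool_rot: [-3.098, 0.523, -0.001]
contact_force: [1.1, -1.1, 0.5]
opening: 0.0562
grip_force: 0.0
```

Call:
{"op": "servo_tool", "data": {
  "increments": [
    [[5.6, 0, 0, 0.1, 0], [5.6, 0, 0, 0.2, 0], [5.6, 0, 0, 0.3, 0], [5.6, 0, 0, 0.4, 0], [5.6, 0, 0, 0.4, 0]]
  ]
}}

```text
t: 4.15
tool_pos: [0.4991, 0.17, 0.0519]
tool_rot: [3.098, -0.523, -0.0]
contact_force: [0.5, -0.1, -0.1]
opening: 0.0556
grip_force: 0.0
```

```bash
python3 - <<'E'
from rel import *
o=ctrl.get_obs();print(o["t"],o["tool_pos"],st(o["tool_pos"]),rel(-80,33,50),o["contact_force"],o["wrist_torque"],o["opening"])
E
```

```text
4.15 [0.4991304  0.17001541 0.05189325] (np.float64(-80.00349753139719), np.float64(32.373540439792706)) (array([ 0.  , -0.06,  0.19]), np.float64(-0.01), 'toolx=+1.00 stagex', 'tooly=-1.00 stagey') [ 0.47165335 -0.1027379  -0.12584172] [ 0.02039398 -0.03004016 -0.00575229] 0.055594374191427966
```

Call:
{"op": "servo_tool", "data": {
  "increments": [
    [[5.6, 0, 0, 0.1, 0], [5.6, 0, 0, 0.2, 0], [5.6, 0, 0, 0.3, 0], [5.6, 0, 0, 0.4, 0], [5.6, 0, 0, 0.4, 0]]
  ]
}}

```text
t: 4.65
tool_pos: [0.4991, 0.17, 0.0479]
tool_rot: [3.098, -0.523, -0.001]
contact_force: [-0.1, -0.5, -0.4]
opening: 0.0561
grip_force: 0.0
```

Call:
{"op": "servo_tool", "data": {
  "increments": [
    [[5.6, 0, 0, 0.1, 0], [5.6, 0, 0, 0.2, 0], [5.6, 0, 0, 0.3, 0], [5.6, 0, 0, 0.3, 0]]
  ]
}}

```text
t: 5.05
tool_pos: [0.4991, 0.17, 0.0449]
tool_rot: [3.098, -0.523, -0.001]
contact_force: [0.5, 0.1, -1.0]
opening: 0.0559
grip_force: 0.0
```

Call:
{"op": "servo_tool", "data": {
  "increments": [
    [[5.6, 0, 0, 0.1, 0], [5.6, 0, 0, 0.2, 0], [5.6, 0, 0, 0.2, 0]]
  ]
}}

```text
t: 5.35
tool_pos: [0.4992, 0.17, 0.0429]
tool_rot: [3.098, -0.523, -0.0]
contact_force: [-0.1, 1.6, 0.2]
opening: 0.056
grip_force: 0.0
```

```bash
python3 - <<'E'
from rel import *
o=ctrl.get_obs();print(o["t"],o["tool_pos"],st(o["tool_pos"]),o["contact_force"],o["wrist_torque"],o["opening"])
r=ctrl.get_image("scene");x0,y0,k=230,165,5
im=cv2.resize(r["img"][y0:y0+110,x0:x0+130,::-1],None,fx=k,fy=k,interpolation=cv2.INTER_CUBIC)
cv2.imwrite("pics/c4.png",im)
E
```

```text
5.35 [0.49915751 0.17002023 0.04291775] (np.float64(-79.97945879893624), np.float64(32.38698303027232)) [-0.09509336  1.61732797  0.24396076] [-5.03322997e-03 -2.04724076e-02 -9.92807200e-05] 0.0559586105745056
```

View pics/c4.png

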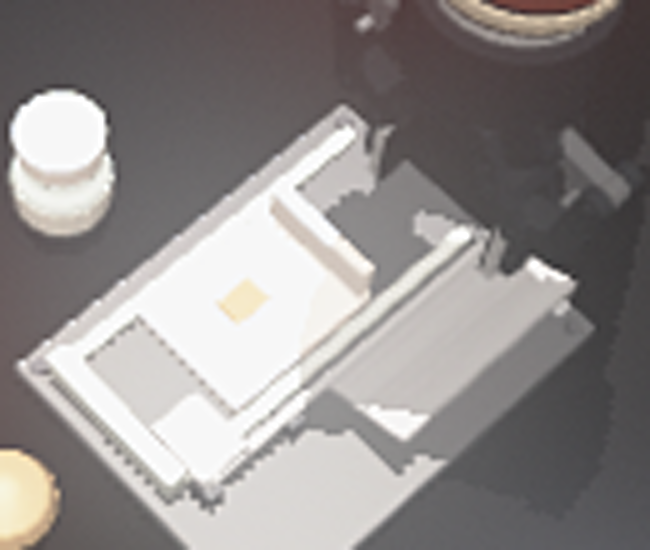

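The scene crop shows the finger tips at about (368,185) over the lane behind the tab and (493,268) just above the wing. There is no contact yet, so I'll keep going down.

Call:
{"op": "servo_tool", "data": {
  "increments": [
    [[5.6, 0, 0, 0.1, 0], [5.6, 0, 0, 0.2, 0], [5.6, 0, 0, 0.3, 0], [5.6, 0, 0, 0.3, 0], [5.6, 0, 0, 0.3, 0]]
  ]
}}

```text
t: 5.9
tool_pos: [0.4993, 0.17, 0.0401]
tool_rot: [-3.098, 0.523, 0.0]
contact_force: [0.5, 0.9, 0.5]
opening: 0.0558
grip_force: 0.0
```

```bash
python3 - <<'E'
from rel import *
o=ctrl.get_obs();print(o["contact_force"],o["wrist_torque"])
E
```

```text
[0.4787635  0.86357214 0.49242859] [-0.0319236  -0.01128594 -0.01251435]
```

Call:
{"op": "servo_tool", "data": {
  "increments": [
    [[5.6, 0, 0, 0.1, 0], [5.6, 0, 0, 0.2, 0], [5.6, 0, 0, 0.3, 0], [5.6, 0, 0, 0.3, 0], [5.6, 0, 0, 0.3, 0]]
  ]
}}

```text
t: 6.4
tool_pos: [0.4992, 0.17, 0.037]
tool_rot: [3.098, -0.523, -0.0]
contact_force: [-0.2, -0.4, -0.8]
opening: 0.0558
grip_force: 0.0
```

```bash
python3 - <<'E'
from rel import *
o=ctrl.get_obs();print(o["tool_pos"],o["contact_force"],o["wrist_torque"])
E
```

```text
[0.499222   0.170019   0.03704481] [-0.17724898 -0.36110572 -0.79622087] [-0.02638534  0.02617821  0.02647409]
```

```bash
python3 - <<'E'
from rel import *
o=ctrl.get_obs();r=ctrl.get_image("scene");x0,y0,k=275,180,8
im=cv2.resize(r["img"][y0:y0+65,x0:x0+90,::-1],None,fx=k,fy=k,interpolation=cv2.INTER_CUBIC)
im=np.clip(im.astype(float)*1.5,0,255).astype(np.uint8)
R=Ro.from_rotvec(o["tool_rot"]).as_matrix()
for dz,c in((.006,(0,255,0)),(0,(0,0,255))):
  for u in proj(r,[o["tool_pos"]+R@[dx,dy,dz] for dy in(-.035,.035) for dx in (-.011,.011)]): cv2.circle(im,tuple(int(v) for v in (u-[x0,y0]+.5)*k),3,c,-1)
cv2.imwrite("pics/c5.png",im)
E
```

```text
(no output)
```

View pics/c5.png

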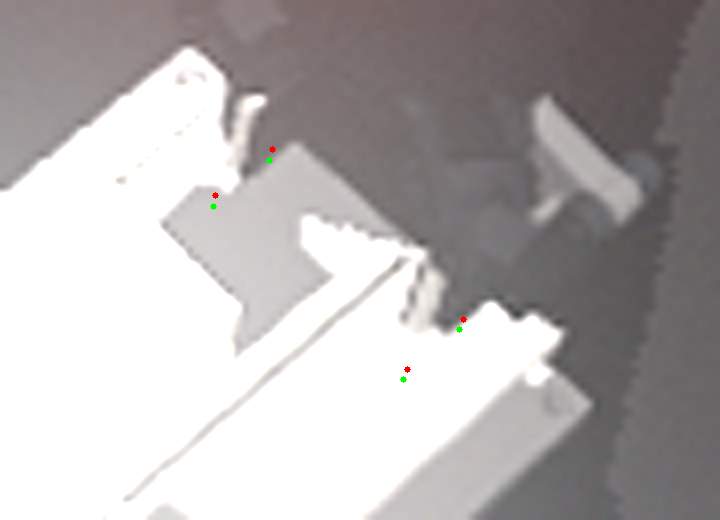

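The crop shows the fingers ending near (235,188) and (415,325). The tip outlines merge with the bright steel, so I'll rely on force to find contact.

Call:
{"op": "servo_tool", "data": {
  "increments": [
    [[5.6, 0, 0, 0.1, 0], [5.6, 0, 0, 0.2, 0], [5.6, 0, 0, 0.3, 0], [5.6, 0, 0, 0.3, 0], [5.6, 0, 0, 0.3, 0]]
  ]
}}

```text
t: 6.95
tool_pos: [0.4992, 0.17, 0.034]
tool_rot: [3.098, -0.523, -0.0]
contact_force: [0.1, -0.5, 0.2]
opening: 0.056
grip_force: 0.0
```

```bash
python3 - <<'E'
from rel import *
o=ctrl.get_obs();print(o["contact_force"],o["wrist_torque"])
E
```

```text
[ 0.13041068 -0.46498421  0.15515076] [-0.02291824  0.06025054 -0.01147956]
```

Call:
{"op": "servo_tool", "data": {
  "increments": [
    [[5.6, 0, 0, 0.1, 0], [5.6, 0, 0, 0.2, 0], [5.6, 0, 0, 0.2, 0], [5.6, 0, 0, 0.2, 0]]
  ]
}}

```text
t: 7.35
tool_pos: [0.4992, 0.17, 0.0321]
tool_rot: [3.098, -0.523, -0.0]
contact_force: [0.8, 0.3, -0.5]
opening: 0.0559
grip_force: 0.0
```

```bash
python3 - <<'E'
from rel import *
o=ctrl.get_obs();print(o["tool_pos"],o["contact_force"],o["wrist_torque"])
r=ctrl.get_image("scene");cv2.imwrite("now.png",r["img"])
import pickle
a=pickle.load(open("im0.pkl","rb"))["scene"]["img"]
g=lambda p:[*(O+p[0]*X+p[1]*Y)/1000,p[2]/1000]
for n,p in(("outer wing front",(0,91,41)),("outer wing front pressed",(0,91,25))): print(n,proj(r,[g(p)]))
E
```

```text
[0.49923179 0.17003511 0.03205745] [ 0.76125216  0.33857136 -0.5469708 ] [ 0.00756458 -0.0316958   0.00366023]
outer wing front [[311.05676996 253.39700959]]
outer wing front pressed [[310.0082906  256.37796274]]
```

```bash
python3 - <<'E'
from rel import *
import pickle
a=pickle.load(open("im0.pkl","rb"))["scene"]["img"];b=cv2.imread("now.png")
x0,y0,k=270,190,5
c=[cv2.resize((255*(im[y0:y0+80,x0:x0+80]/255.)**(g)).astype(np.uint8),None,fx=k,fy=k,interpolation=cv2.INTER_CUBIC) for im,g in((a,3),(b,1.5))]
cv2.imwrite("pics/c6.png",np.hstack(c))
E
```

```text
(no output)
```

View pics/c6.png

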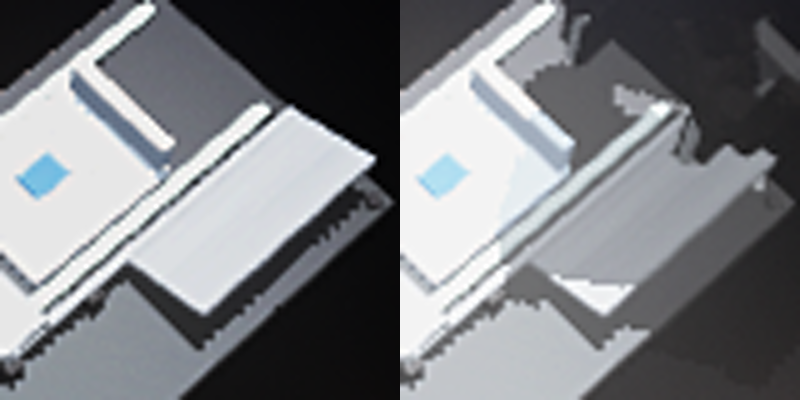

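The wing is unchanged from before (right panel). The finger covers it only around (685-745,110-165), with its lower edge near row 160. I'll compute the tip height from that edge.

```bash
python3 - <<'E'
from rel import *
r=ctrl.get_image("scene");g=lambda p:[*(O+p[0]*X+p[1]*Y)/1000,p[2]/1000]
f=lambda q:(q-[270,190]+.5)*5+[400,0]
for x in(-91,-80,-69):
  for y,z in((61,26),(61,40),(75,26),(75,33),(75,40)): print(x,y,z,f(proj(r,[g((x,y,z))])[0]).round())
print("pusher")
for x in(-91,-80,-69):
  for y in (5,-9): print(x,y,[f(proj(r,[g((x,y,z))])[0]).round().tolist() for z in (26,40)])
# diff of finger mask vs the initial picture near the wing
b=cv2.imread("now.png")
R=cv2.Rodrigues(r["rvec"])[0];print("cam",st(-R.T@r["tvec"]),(-R.T@r["tvec"])[2])
print(b[212:232:2,322:350:2].mean(2).astype(int))
E
```

```text
-91 61 26 [699. 151.]
-91 61 40 [705. 136.]
-91 75 26 [724. 173.]
-91 75 33 [727. 166.]
-91 75 40 [730. 158.]
-80 61 26 [682. 167.]
-80 61 40 [687. 152.]
-80 75 26 [706. 189.]
-80 75 33 [709. 181.]
-80 75 40 [712. 174.]
-69 61 26 [664. 182.]
-69 61 40 [670. 167.]
-69 75 26 [689. 204.]
-69 75 33 [692. 197.]
-69 75 40 [694. 190.]
pusher
-91 5 [[605.0, 67.0], [609.0, 51.0]]
-91 -9 [[582.0, 46.0], [586.0, 30.0]]
-80 5 [[587.0, 81.0], [591.0, 66.0]]
-80 -9 [[564.0, 61.0], [568.0, 45.0]]
-69 5 [[570.0, 96.0], [574.0, 80.0]]
-69 -9 [[547.0, 75.0], [550.0, 59.0]]
cam (np.float64(280.05484797400254), np.float64(227.33437976707359)) 0.753146665021875
[[255 143 171  97  78  80  79  80  79  69  69  68  67  65]
 [137 181 184 153  82  79  77  75  74  71  68  68  66  63]
 [190 192 111 154  86  78  79  76  73  71  70  68  65  64]
 [188 184 129 149  78  77  74  70  77  70  68  65  66  63]
 [188 145 153 121  79  87 185 177  62  90 183  66  66  63]
 [188 191 156 164  96 184 182 184 186 188 187 164  64  65]
 [192 190 187 187 186 183 184 185 187 185 157  66  67  66]
 [191 187 186 182 184 184 186 187 186 162 179 111  65  65]
 [188 188 185 185 185 186 188 185 146 121 128 117 114  64]
 [188 185 186 186 187 187 184 139 122 122 118 116 118 114]]
```

Working from the inner pad's bottom edge in the crop, (235,190)-(293,145), the tips are about 13 mm above the TCP height at this opening. Contact should therefore come at a TCP height of about 23 mm. I'll continue slowly.

Call:
{"op": "servo_tool", "data": {
  "increments": [
    [[5.6, 0, 0, 0.1, 0], [5.6, 0, 0, 0.2, 0], [5.6, 0, 0, 0.3, 0], [5.6, 0, 0, 0.4, 0], [5.6, 0, 0, 0.5, 0]]
  ]
}}

```text
t: 7.95
tool_pos: [0.4992, 0.17, 0.027]
tool_rot: [3.098, -0.523, -0.0]
contact_force: [-0.3, 0.5, 0.5]
opening: 0.056
grip_force: 0.0
```

```bash
python3 - <<'E'
from rel import *
o=ctrl.get_obs();print(o["contact_force"],o["wrist_torque"])
E
```

```text
[-0.28385193  0.50985054  0.46849705] [ 0.00245467  0.01316369 -0.03160303]
```

Call:
{"op": "servo_tool", "data": {
  "increments": [
    [[5.6, 0, 0, 0.1, 0], [5.6, 0, 0, 0.2, 0], [5.6, 0, 0, 0.3, 0], [5.6, 0, 0, 0.3, 0], [5.6, 0, 0, 0.3, 0]]
  ]
}}

```text
t: 8.45
tool_pos: [0.4993, 0.17, 0.0241]
tool_rot: [-3.098, 0.523, 0.0]
contact_force: [-0.3, 0.0, -0.1]
opening: 0.056
grip_force: 0.0
```

```bash
python3 - <<'E'
from rel import *
o=ctrl.get_obs();print(o["contact_force"],o["wrist_torque"])
E
```

```text
[-0.33186183  0.02257894 -0.09350475] [-0.05496563  0.01123603  0.0246518 ]
```

Call:
{"op": "servo_tool", "data": {
  "increments": [
    [[5.6, 0, 0, 0.1, 0], [5.6, 0, 0, 0.2, 0], [5.6, 0, 0, 0.3, 0], [5.6, 0, 0, 0.3, 0], [5.6, 0, 0, 0.3, 0]]
  ]
}}

```text
t: 8.95
tool_pos: [0.4992, 0.1701, 0.021]
tool_rot: [3.098, -0.523, -0.0]
contact_force: [0.3, -0.8, -0.2]
opening: 0.056
grip_force: 0.0
```

```bash
python3 - <<'E'
from rel import *
o=ctrl.get_obs();print(o["contact_force"],o["wrist_torque"])
E
```

```text
[ 0.27650241 -0.81132365 -0.17886945] [-0.05550434  0.02433665  0.03498021]
```

Call:
{"op": "servo_tool", "data": {
  "increments": [
    [[5.6, 0, 0, 0.1, 0], [5.6, 0, 0, 0.2, 0], [5.6, 0, 0, 0.3, 0], [5.6, 0, 0, 0.3, 0], [5.6, 0, 0, 0.3, 0]]
  ]
}}

```text
t: 9.45
tool_pos: [0.4994, 0.1701, 0.0183]
tool_rot: [-3.098, 0.523, -0.0]
contact_force: [-0.5, -0.5, 0.3]
opening: 0.0561
grip_force: 0.5
```

```bash
python3 - <<'E'
from rel import *
o=ctrl.get_obs();print(o["contact_force"],o["wrist_torque"])
import pickle
r=ctrl.get_image("scene")
g=lambda p:[*(O+p[0]*X+p[1]*Y)/1000,p[2]/1000]
# wing front edge (x=0): profile down the image column at outer corner region, vs. initial
a=pickle.load(open("im0.pkl","rb"))["scene"]["img"].mean(2).astype(int);b=r["img"].mean(2).astype(int)
for c in(306,311,316): print(c,a[240:264,c].tolist(),b[240:264,c].tolist())
cv2.imwrite("now2.png",r["img"])
old=cv2.imread("now.png").mean(2)
d=np.abs(b-old)>25
print("changed cols/rows in wing finger zone:");ys,xs=np.nonzero(d[200:240,315:350]);print(sorted(set(zip((ys+200).tolist(),(xs+315).tolist())))[-25:])
for y in range(208,232): print(y,b[y,318:348].tolist())
E
```

```text
[-0.51352773 -0.49775611  0.27605409] [0.07378013 0.00960018 0.05649893]
306 [244, 244, 243, 242, 243, 243, 243, 244, 246, 243, 182, 144, 143, 143, 143, 141, 138, 193, 212, 210, 209, 209, 209, 209] [197, 198, 196, 194, 192, 242, 246, 245, 246, 245, 182, 141, 141, 141, 141, 139, 134, 194, 212, 213, 211, 211, 211, 211]
311 [243, 242, 243, 243, 243, 243, 243, 243, 243, 244, 246, 246, 214, 151, 141, 140, 138, 134, 207, 211, 209, 209, 212, 212] [194, 193, 194, 195, 194, 191, 247, 245, 244, 244, 246, 248, 228, 160, 139, 138, 137, 135, 152, 208, 212, 211, 214, 214]
316 [242, 242, 243, 243, 243, 245, 245, 226, 163, 138, 138, 139, 137, 152, 205, 207, 206, 207, 208, 193, 139, 107, 100, 105] [192, 192, 193, 193, 193, 192, 191, 248, 190, 136, 135, 136, 136, 135, 130, 205, 210, 209, 209, 194, 136, 102, 94, 100]
changed cols/rows in wing finger zone:
[(223, 330), (223, 331), (223, 332), (223, 336), (223, 337), (223, 338), (223, 339), (223, 340), (224, 324), (224, 325), (224, 326), (224, 327), (224, 328), (224, 329), (224, 330), (224, 331), (224, 337), (224, 338), (225, 325), (225, 326), (225, 328)
[... 2744 characters left out ...]
85, 187, 186, 188, 187, 187, 188, 186, 166, 137, 127, 128, 120, 123, 114, 72, 63]
228 [195, 193, 190, 191, 188, 188, 189, 189, 186, 184, 185, 185, 186, 187, 188, 188, 188, 188, 187, 184, 160, 130, 121, 121, 120, 118, 117, 118, 112, 73]
229 [192, 192, 191, 189, 189, 190, 188, 185, 185, 186, 186, 187, 188, 187, 187, 188, 187, 187, 178, 160, 130, 121, 121, 121, 119, 108, 115, 115, 121, 117]
230 [192, 191, 189, 190, 190, 188, 186, 187, 186, 187, 187, 187, 186, 189, 189, 187, 187, 176, 146, 125, 122, 122, 122, 122, 118, 102, 115, 115, 118, 125]
231 [192, 190, 190, 190, 188, 186, 187, 188, 188, 187, 188, 188, 189, 188, 188, 187, 170, 147, 123, 122, 123, 123, 123, 121, 120, 110, 106, 116, 115, 117]
```

Contact is starting: the wrist torque and grip force have risen, and the tip edge is at row 225, where the wing surface should be. I'll press on.

Call:
{"op": "servo_tool", "data": {
  "increments": [
    [[5.6, 0, 0, 0.1, 0], [5.6, 0, 0, 0.2, 0], [5.6, 0, 0, 0.3, 0], [5.6, 0, 0, 0.3, 0]]
  ]
}}

```text
t: 9.9
tool_pos: [0.4997, 0.1703, 0.0154]
tool_rot: [-3.097, 0.523, -0.001]
contact_force: [-0.3, 1.3, 2.9]
opening: 0.0557
grip_force: 1.5
```

```bash
cat > chk.py <<'E'
from rel import *
import pickle
o=ctrl.get_obs();print("F",o["contact_force"].round(2),"T",o["wrist_torque"].round(3),"open",o["opening"],"z",o["tool_pos"][2],"stage",st(o["tool_pos"]))
r=ctrl.get_image("scene");a=pickle.load(open("im0.pkl","rb"))["scene"]["img"].mean(2);b=r["img"].mean(2)
def edge(im,c,lo,hi): # row where brightness falls most (subpixel)
    v=im[lo:hi,c];i=int(np.argmin(np.diff(v)));return lo+i+round(float((v[i-1]-(v[i-1]+v[i+2])/2 and (v[i]+v[i+1]-2*v[i+2])/(v[i-1]-v[i+2]))),2)
for c in(306,311,316): print(c,edge(a,c,244,258),edge(b,c,244,258))
E
python3 chk.py
```

```text
F [-0.25  1.29  2.88] T [0.304 0.004 0.052] open 0.05571463993604574 z 0.015420635642672483 stage (np.float64(-79.57408514846456), np.float64(32.824132183903174))
306 250.35 251.41
311 252.79 254.58
316 248.06 249.95
```

Call:
{"op": "servo_tool", "data": {
  "increments": [
    [[5.6, 0, 0, 0.1, 0], [5.6, 0, 0, 0.2, 0], [5.6, 0, 0, 0.2, 0], [5.6, 0, 0, 0.2, 0]]
  ]
}}

```text
t: 10.35
tool_pos: [0.4998, 0.1703, 0.0135]
tool_rot: [-3.097, 0.523, -0.002]
contact_force: [0.8, 2.5, 4.8]
opening: 0.0558
grip_force: 2.2
```

```bash
python3 chk.py
```

```text
F [0.78 2.46 4.81] T [ 0.627 -0.131  0.061] open 0.055834966375258664 z 0.013505450185217267 stage (np.float64(-79.49751750605233), np.float64(32.84132027627446))
306 250.35 252.29
311 252.79 255.63
316 248.06 250.91
```

The wing's outer corner has dropped about 2.9 px, which is nearly fully pressed, at 4.8 N. Now I'll slide forward to push the holder.

Call:
{"op": "servo_tool", "data": {
  "increments": [
    [[5.6, 0.3, 0, 0, 0], [5.6, 0.6, 0, 0, 0], [5.6, 0.9, 0, 0, 0], [5.6, 1.2, 0, 0, 0], [5.6, 1.5, 0, 0, 0]]
  ]
}}

```text
t: 10.9
tool_pos: [0.512, 0.1645, 0.0123]
tool_rot: [3.096, -0.522, -0.006]
contact_force: [-4.0, 0.7, 6.2]
opening: 0.0562
grip_force: 2.8
```

Call:
{"op": "servo_tool", "data": {
  "increments": [
    [[5.6, 0.2, 0, 0, 0], [5.6, 0.4, 0, 0, 0], [5.6, 0.6, 0, 0, 0], [5.6, 0.8, 0, 0, 0], [5.6, 1.0, 0, 0, 0]]
  ]
}}

```text
t: 11.4
tool_pos: [0.5212, 0.1613, 0.0122]
tool_rot: [3.096, -0.522, -0.007]
contact_force: [-5.5, 1.1, 5.5]
opening: 0.0561
grip_force: 3.3
```

```bash
cat >> chk.py <<'E'
# holder label centre (yellow) cast at holder top z=20
for n in("scene","top"):
    q=ctrl.get_image(n);h=cv2.cvtColor(q["img"],cv2.COLOR_RGB2HSV)
    m=((h[...,0]>15)&(h[...,0]<35)&(h[...,1]>25)&(h[...,2]>120)).astype(np.uint8)
    k,l,s,ce=cv2.connectedComponentsWithStats(m)
    for i in range(1,k):
        p=ray(q,ce[i][None],.020)[0];x,y=st(p)
        if s[i,4]>12 and abs(x)<65 and abs(y)<30: print(n,"label",round(x,1),round(y,1),s[i,4])
E
python3 chk.py; python3 - <<'E'
import pickle,sys
E
```

```text
F [-5.49  1.1   5.48] T [0.341 0.683 0.046] open 0.056065372327911034 z 0.012219089578071135 stage (np.float64(-56.2666474034766), np.float64(31.366529178704145))
306 250.35 252.46
311 252.79 255.67
316 248.06 251.21
scene label -1.6 -5.6 49
top label -13.9 21.3 143
top label -1.1 -4.7 39
```

Call:
{"op": "servo_tool", "data": {
  "increments": [
    [[5.6, 0.2, -0.1, 0, 0], [5.6, 0.4, -0.1, 0, 0], [5.6, 0.6, -0.1, 0, 0], [5.6, 0.8, -0.1, 0, 0], [5.6, 1.0, -0.1, 0, 0]]
  ]
}}

```text
t: 12.05
tool_pos: [0.5309, 0.159, 0.0121]
tool_rot: [3.096, -0.522, -0.007]
contact_force: [-4.6, 1.1, 5.4]
opening: 0.0561
grip_force: 3.1
```

```bash
python3 chk.py
```

```text
F [-4.56  1.14  5.39] T [0.346 0.668 0.119] open 0.05614167521554165 z 0.01210470124011831 stage (np.float64(-46.37409004679851), np.float64(32.34156725557496))
306 250.35 252.69
311 252.79 255.87
316 248.06 251.56
scene label 8.5 -5.3 49
top label 0.1 22.0 135
top label 8.2 -3.4 44
```

Call:
{"op": "servo_tool", "data": {
  "increments": [
    [[5.6, 0.2, 0, 0, 0], [5.6, 0.4, 0, 0, 0], [5.6, 0.6, 0, 0, 0], [5.6, 0.8, 0, 0, 0], [5.6, 1.0, 0, 0, 0]]
  ]
}}

```text
t: 12.7
tool_pos: [0.5404, 0.1557, 0.0121]
tool_rot: [3.096, -0.522, -0.007]
contact_force: [-4.8, 0.4, 6.7]
opening: 0.0557
grip_force: 3.2
```

```bash
python3 chk.py
```

```text
F [-4.78  0.4   6.74] T [0.351 0.779 0.116] open 0.05572087866140442 z 0.012145171116842872 stage (np.float64(-36.369855102231256), np.float64(32.37531164282295))
306 250.35 252.66
311 252.79 255.88
316 248.06 251.38
scene label 18.5 -5.2 48
top label 14.8 21.8 130
top label 17.9 -3.1 47
```

Call:
{"op": "servo_tool", "data": {
  "increments": [
    [[5.6, 0.2, 0, -0.05, 0], [5.6, 0.4, 0, -0.05, 0], [5.6, 0.6, 0, -0.05, 0], [5.6, 0.8, 0, -0.05, 0], [5.6, 1.0, 0, -0.05, 0]]
  ]
}}

```text
t: 13.35
tool_pos: [0.551, 0.1526, 0.0131]
tool_rot: [3.097, -0.522, -0.002]
contact_force: [-4.5, -0.1, 4.5]
opening: 0.0558
grip_force: 2.5
```

```bash
python3 chk.py
```

```text
F [-4.52 -0.11  4.5 ] T [0.139 0.525 0.077] open 0.0558430594298458 z 0.013084644938378836 stage (np.float64(-25.234265543594727), np.float64(32.915674968055605))
306 250.35 252.18
311 252.79 255.65
316 248.06 250.88
scene label 29.4 -4.9 48
top label 30.5 22.0 133
top label 29.5 -2.7 50
```

Call:
{"op": "servo_tool", "data": {
  "increments": [
    [[5.6, 0.1, 0, 0, 0], [5.6, 0.2, 0, 0, 0], [5.6, 0.3, 0, 0, 0], [5.6, 0.3, 0, 0, 0]]
  ]
}}

```text
t: 13.9
tool_pos: [0.5546, 0.1519, 0.0137]
tool_rot: [-3.098, 0.523, -0.001]
contact_force: [-3.0, -1.1, 3.7]
opening: 0.0557
grip_force: 2.1
```

```bash
python3 chk.py
```

```text
F [-3.04 -1.06  3.73] T [0.148 0.452 0.053] open 0.0557022929614618 z 0.013680227424198724 stage (np.float64(-21.658959050135515), np.float64(33.49945514829966))
306 250.35 251.97
311 252.79 255.29
316 248.06 250.77
scene label 32.6 -4.8 49
top label 33.0 21.4 125
top label 32.3 -2.8 48
```

Call:
{"op": "servo_tool", "data": {
  "increments": [
    [[5.6, 0.05, 0, 0.05, 0], [5.6, 0.1, 0, 0.05, 0], [5.6, 0.1, 0, 0.05, 0]]
  ]
}}

```text
t: 14.35
tool_pos: [0.5548, 0.152, 0.0131]
tool_rot: [-3.097, 0.523, 0.003]
contact_force: [-5.3, 1.6, 6.3]
opening: 0.0558
grip_force: 3.4
```

```bash
python3 chk.py
```

```text
F [-5.34  1.61  6.26] T [ 0.284  0.865 -0.012] open 0.055807658784767074 z 0.013117045549245816 stage (np.float64(-21.540924723846537), np.float64(33.56892036363349))
306 250.35 252.14
311 252.79 255.7
316 248.06 250.87
scene label 32.8 -4.6 50
top label 36.8 22.8 131
top label 32.6 -2.7 49
```

Call:
{"op": "servo_tool", "data": {
  "increments": [
    [[5.6, 0.05, 0, 0, 0], [5.6, 0.1, 0, 0, 0], [5.6, 0.1, 0, 0, 0]]
  ]
}}

```text
t: 14.8
tool_pos: [0.5548, 0.1519, 0.0131]
tool_rot: [-3.097, 0.523, 0.006]
contact_force: [-8.5, 2.1, 8.0]
opening: 0.0558
grip_force: 5.0
```

```bash
python3 chk.py
```

```text
F [-8.55  2.14  7.97] T [ 0.361  1.299 -0.096] open 0.05575729228580262 z 0.01308351664346357 stage (np.float64(-21.49701427231891), np.float64(33.553259784780046))
306 250.35 252.18
311 252.79 255.69
316 248.06 250.88
scene label 32.9 -4.8 49
top label 36.5 22.4 143
top label 32.7 -2.5 50
```

The holder has stopped at the end: position is constant while the force rises. I'll ease the push back so nothing is strained, then lift off straight up.

Call:
{"op": "servo_tool", "data": {
  "increments": [
    [[5.6, -0.1, 0, 0, 0], [5.6, -0.2, 0, 0, 0], [5.6, -0.2, 0, 0, 0]]
  ]
}}

```text
t: 15.25
tool_pos: [0.5548, 0.1519, 0.0134]
tool_rot: [-3.098, 0.523, -0.002]
contact_force: [-1.6, -0.3, 3.5]
opening: 0.0559
grip_force: 2.7
```

```bash
python3 chk.py; python3 - <<'E'
from rel import *
r=ctrl.get_image("top");x0,y0,k=150,125,5
im=cv2.resize((255*(r["img"][y0:y0+110,x0:x0+120,::-1]/255.)**2).astype(np.uint8),None,fx=k,fy=k,interpolation=cv2.INTER_CUBIC)
cv2.imwrite("hold_top.png",im)
b=cv2.cvtColor(r["img"],cv2.COLOR_RGB2GRAY);g=lambda p:[*(O+p[0]*X+p[1]*Y)/1000,p[2]/1000]
for y in(-20,-10,0): # brightness along lane to find any gap before stop
    print(y,[(x,int(b[int(round(v)),int(round(u))])) for x in range(40,84,3) for u,v in proj(r,[g((x,y,20))])])
E
```

```text
F [-1.64 -0.26  3.46] T [ 0.066  0.318 -0.007] open 0.0559009845207488 z 0.013351045259799597 stage (np.float64(-21.503957369652237), np.float64(33.5575163491211))
306 250.35 252.03
311 252.79 255.61
316 248.06 250.94
scene label 32.8 -4.6 50
top label 34.1 21.8 129
top label 32.3 -2.8 48
-20 [(40, 247), (43, 247), (46, 247), (49, 247), (52, 247), (55, 247), (58, 247), (61, 247), (64, 247), (67, 248), (70, 243), (73, 247), (76, 247), (79, 248), (82, 251)]
-10 [(40, 246), (43, 247), (46, 247), (49, 247), (52, 247), (55, 247), (58, 247), (61, 247), (64, 247), (67, 247), (70, 242), (73, 247), (76, 247), (79, 247), (82, 252)]
0 [(40, 244), (43, 247), (46, 247), (49, 247), (52, 247), (55, 247), (58, 247), (61, 247), (64, 247), (67, 247), (70, 246), (73, 247), (76, 247), (79, 247), (82, 252)]
```

No lane gap is visible before the stop. I'll retreat a touch more and lift.

Call:
{"op": "servo_tool", "data": {
  "increments": [
    [[5.6, -0.1, 0, 0, 0], [5.6, -0.2, 0, 0, 0], [5.6, -0.3, 0, 0, 0], [5.6, -0.4, 0, 0, 0], [5.6, -0.4, 0, 0, 0]]
  ]
}}

```text
t: 15.95
tool_pos: [0.5512, 0.1534, 0.0135]
tool_rot: [-3.097, 0.523, -0.002]
contact_force: [3.5, -1.9, 4.3]
opening: 0.0561
grip_force: 2.1
```

```bash
python3 chk.py
```

```text
F [ 3.46 -1.94  4.34] T [-0.091 -0.534 -0.108] open 0.056102235610221804 z 0.013540891135632976 stage (np.float64(-25.354643614925255), np.float64(33.742293630906175))
306 250.35 251.98
311 252.79 255.31
316 248.06 250.74
scene label 32.8 -4.6 50
top label 26.1 20.9 128
top label 32.2 -2.7 46
```

Call:
{"op": "servo_tool", "data": {
  "increments": [
    [[5.6, 0, 0, -0.2, 0], [5.6, 0, 0, -0.4, 0], [5.6, 0, 0, -0.6, 0], [5.6, 0, 0, -0.8, 0], [5.6, 0, 0, -1.0, 0]]
  ]
}}

```text
t: 16.6
tool_pos: [0.5496, 0.1533, 0.0225]
tool_rot: [3.097, -0.522, -0.003]
contact_force: [-0.5, -0.4, 0.6]
opening: 0.0559
grip_force: 0.0
```

```bash
python3 chk.py
```

```text
F [-0.48 -0.42  0.64] T [-0.039 -0.002 -0.011] open 0.055891779338842346 z 0.022452780520265787 stage (np.float64(-26.807154051966215), np.float64(33.115487602320606))
306 250.35 251.21
311 252.79 254.77
316 248.06 249.94
scene label 32.6 -4.8 49
top label 29.6 24.1 132
top label 32.1 -2.7 46
```

The wing has stayed about halfway down (roughly 0.15–0.2 rad), so the lip is clamping and the holder hasn't moved. I'll move clear.

Call:
{"op": "servo_tool", "data": {
  "increments": [
    [[5.6, 0, 0, -1, 0], [5.6, -0.5, 0, -3, 0], [5.6, -1.5, 0, -6, 0], [5.6, -3, 0, -10, 0], [5.6, -5, 0, -14, 0]]
  ]
}}

```text
t: 17.25
tool_pos: [0.5028, 0.1695, 0.1648]
tool_rot: [3.098, -0.524, -0.0]
contact_force: [1.3, 0.4, 0.1]
opening: 0.0559
grip_force: 0.0
```

Call:
{"op": "servo_tool", "data": {
  "increments": [
    [[5.6, -2, 4, -2, 0], [5.6, -3, 8, -2, 0], [5.6, -4, 12, -2, 0], [5.6, -4, 16, -2, 0], [5.6, -4, 20, -2, 0]]
  ]
}}

```text
t: 17.75
tool_pos: [0.3991, -0.0071, 0.1839]
tool_rot: [3.098, -0.521, 0.003]
contact_force: [0.4, -0.2, -0.3]
opening: 0.056
grip_force: 0.0
```

Call:
{"op": "servo_tool", "data": {
  "increments": [
    [[5.6, 0, 2, 0, 0], [5.6, 0, 3, 0, 0], [5.6, 0, 3, 0, 0], [5.6, 0, 3, 0, 0], [5.6, 0, 3, 0, 0]]
  ]
}}

```text
t: 18.25
tool_pos: [0.3904, -0.0337, 0.1832]
tool_rot: [-3.098, 0.52, 0.0]
contact_force: [-0.0, -0.4, 0.0]
opening: 0.056
grip_force: 0.0
```

```bash
python3 chk.py; python3 - <<'E'
from rel import *
a=ctrl.get_image("top")["img"][110:270,140:290,::-1];b=ctrl.get_image("scene")["img"][175:315,225:365,::-1]
f=lambda m:cv2.resize((255*(m/255.)**3).astype(np.uint8),(400,400),interpolation=cv2.INTER_CUBIC)
cv2.imwrite("pics/end.png",np.hstack([f(a),f(b)]))
E
```

```text
F [-0.   -0.39  0.  ] T [-0.015  0.023  0.03 ] open 0.05603671967402992 z 0.1831714771595042 stage (np.float64(-115.92342529324094), np.float64(-195.70102016905332))
306 250.35 251.47
311 252.79 254.92
316 248.06 250.12
scene label 32.6 -4.8 49
top label 33.3 -3.6 54
```

View pics/end.png

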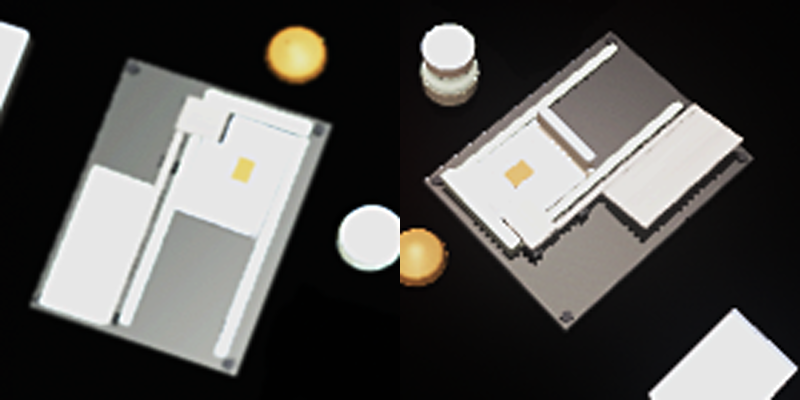

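The final picture shows the holder flush against the stop (front edge around (225,115)-(310,130)), under the lip, with the wing half raised. Jar, slide box and stone look undisturbed.

```bash
python3 -c "
from station import ctrl
print(ctrl.finish_job())"
```

```text
the job is handed in; nothing more can be done
None
```

The holder is fully home against the end stop and the clip's lip is clamping it; the arm is clear and the job was handed in at about 18 s of the 40 s allowed.

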